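# Close down the wire-stripping bench

## Robot

A 7-joint arm with a two-finger parallel gripper is mounted at the origin on the work surface. World frame = base frame: x ahead of the robot, y to its left, z up, the work surface at z = 0. Lengths are in m, angles in rad, forces in N, time in s.
With the tool pointing down it reaches from about 0.35 to 0.9 m from the base axis. Payload 8.1 kg.
Tool frame: the origin (TCP) lies at the very end of the fingers, on their centre line; the grasp point (between the pads) lies grip_point_offset behind it (grip_point_offset is the distance from the TCP to the grasp point, in m); z points along the fingers, y is the direction in which the jaws open and shut (so a half turn about z gives the same grasp; the last joint's range is limited). The gripper opens to 92 mm and grips with 3 to 60 N. Pads are 19 mm wide; open, the fingers measure 130 mm over their backs; the gripper's body (75 mm by 190 mm) begins 47 mm behind the grasp point.
Start: joints at [1.188, 0.434, 0.025, 1.573, -0.012, 1.134, -0.075], TCP at [0.173, -0.601, 0.227] pointing down, gripper open.
Joint ranges: [-2.62, 2.62], [-0.44, 2.09], [-1.27, 1.32], [0.08, 2.57], [-1.32, 4.46], [0.12, 2], [-2.74, 2.74]. Speed limits (rad/s): [2.22, 2.22, 3.01, 3.01, 3.14, 3.14, 3.14].

## Interface

Orientations are given as a rotation vector (axis times angle).
In Python, from cell import * gives the robot as it stands.
- The arm moves only by the tool drive_tool, never from a script. Its argument "increments" is a list of rows, each an object of numbers: "grip": the gripper's target within -1 to 1 (shut at 1, half-way at 0, fully open at -1); "tx", "ty", "tz": the shift along the world's x, y, z normalised to -1 to 1, where 1 is 400 mm; "turn": the turn about the world's z normalised to -1 to 1, where 1 is 60 degrees. In form: [{"grip": .., "tx": .., "ty": .., "tz": .., "turn": ..}, ...]. A call has 1 to 20 rows; each row is the pose to reach, as a shift and turn from the pose measured when the call began; what a row does not reach only later rows make up. A row lasts 1/10 s, in which the tool goes at most 50 mm and 8.59 degrees, less where a joint would pass 70% of its speed; a pose out of reach is approached as far as the arm can. A call with a number of a shift or a turn outside -1 to 1 is refused whole. A call with a gripper value outside its range is refused whole. The fingers move at their own pace and stop on an object; "newtons" is the grip in N (left out, the last holds). Time passes only in rows, so rows that repeat a pose let the fingers close. It gives the time, the measured TCP pose, the force and the opening at its end, in the units of the state.
- observe(): the state, without advancing time (a new reading comes with each control period).
- get_image(name): name is "side" or "top"; returns the picture (420x560x3 uint8, red, green, blue); there is no depth.
- camera_info(name): a dict with "fx", "fy", "cx", "cy" (pixels), "eye" and "rotation" of the camera in the world. Camera axes: x right, y down, z forward; pixel columns grow to the right and rows downward; lengths in m; the calibration is good to about 2 mm. A picture is of the moment at which its call begins. camera_info takes no time and is no camera call.
- sign_off(): hands the job in, once; it reports no verdict.
The state is a dict: "clock": time; "joints": joint angles; "dq": joint speeds; "joint_efforts": joint torques, N m; "position": TCP position; "ee_rot": TCP orientation; "force": force on the tool from outside, world axes, zero at the start; "ft_torque": the same for the moment, N m; "width": opening from 0.0 (shut) to 1.0 (fully open).
Only numpy, scipy, OpenCV 4.12 (cv2) and the standard library are available. Lean on these libraries where they do the work, as an engineer would, in place of code of your own. Each camera call takes 0.05 s, during which the arm holds its last target. There are 200 camera calls.

## Task

Close down the wire-stripping bench: first pull the air unit's vent cap fully up and leave it up, then sweep every copper off-cut off the cutting plate into its scrap bin with the scraper block, keeping the fingers off the sharp off-cuts, and lay the block back in its tray. Put all the loose blade holders into the blade box and slide its cover fully shut, and press every nozzle dust cap fully home. Do not disturb the other things on the bench.

Things in the scene. Friction and masses are not known exactly. Their poses are not given: they have to be found in the camera images.
- vent (a joint): captive push-pull vent cap on top of the grey air unit (66 mm square foot). 0 = pressed in, 0.020 m = pulled fully up. A detent holds it wherever it is left (about 5 N to move it).
- vent_top (a point): centre of the top face of the vent cap, which is a black ribbed cylinder 32 mm wide and 22 mm tall (top 92 mm above the bench when pressed in); below it a 20 mm neck, 20 mm long when pressed in, rises from the 50 mm square body.
- deck: fixed steel cutting plate, its top 50 mm above the bench, with a red scrap bin at its +x end. Origin on the bench under the plate. Sweep along local +x: flat x -90 to +90, y -50 to +50 mm; rims 12 mm high at both long sides and the -x end, none at +x. Bin centred at x = +155 mm, inside 112 x 112 mm, floor 4 mm thick, wall tops 60 mm above the bench (44 mm beside the plate).
- tray: shallow fixed grey tray for the scraper block, inside 56 mm (x) by 106 mm (y), floor 4 mm thick, walls 18 mm tall overall. Origin under its centre.
- scraper_mid (a point): centre of the beech scraper block with steel edge strips: a square bar 40 x 90 x 40 mm, 90 mm along its y. Any of its long faces may be down.
- bladebox: fixed grey blade box 200 x 126 x 45 mm, origin under its centre. Its open compartment is in the -x half; the +x half is closed and is where the cover parks. The compartment is centred at x = -50 mm, inside 90 mm (x) by 116 mm (y), 40 mm deep with its floor 5 mm above the bench.
- cover (a joint): flat aluminium cover sliding on top of the blade box along its x. 0 = fully shut, 0.095 m = fully open. It stays where it is left (2 N to move it). On its middle stands a black tab, 12 mm thick along the box's x, 50 mm along y, 22 mm tall (top 73 mm above the bench), centred in the box frame at y = 0, x = -50 mm + this joint value.
- offcut0: sharp copper off-cut, 16 x 10 x 8 mm, lying on the cutting plate; origin at the centre of its underside. May be absent.
- offcut1: sharp copper off-cut, 16 x 10 x 8 mm, lying on the cutting plate; origin at the centre of its underside. May be absent.
- offcut2: sharp copper off-cut, 16 x 10 x 8 mm, lying on the cutting plate; origin at the centre of its underside. May be absent.
- offcut3: sharp copper off-cut, 16 x 10 x 8 mm, lying on the cutting plate; origin at the centre of its underside. May be absent.
- holder0: loose blade holder, a dark steel block 20 mm (x) by 30 mm (y) by 26 mm tall with a blade edge along its top; origin at the centre of its underside. May be absent.
- holder1: loose blade holder, a dark steel block 20 mm (x) by 30 mm (y) by 26 mm tall with a blade edge along its top; origin at the centre of its underside. May be absent.
- holder2: loose blade holder, a dark steel block 20 mm (x) by 30 mm (y) by 26 mm tall with a blade edge along its top; origin at the centre of its underside. May be absent.
- cap0_top (a point): centre of the top face of that dust cap, a black cylinder 28 mm wide and 28 mm tall on a fixed stand with a 46 mm square foot. The cap slides straight up and down: its top is 73 mm above the bench when fully home, 91 mm when fully up; a detent holds it wherever it is left (about 4 N to move it).
- cap1_top (a point): centre of the top face of that dust cap, a black cylinder 28 mm wide and 28 mm tall on a fixed stand with a 46 mm square foot. The cap slides straight up and down: its top is 73 mm above the bench when fully home, 91 mm when fully up; a detent holds it wherever it is left (about 4 N to move it).
- cap2_top (a point): centre of the top face of that dust cap, a black cylinder 28 mm wide and 28 mm tall on a fixed stand with a 46 mm square foot. The cap slides straight up and down: its top is 73 mm above the bench when fully home, 91 mm when fully up; a detent holds it wherever it is left (about 4 N to move it).
- cap3_top (a point): centre of the top face of that dust cap, a black cylinder 28 mm wide and 28 mm tall on a fixed stand with a 46 mm square foot. The cap slides straight up and down: its top is 73 mm above the bench when fully home, 91 mm when fully up; a detent holds it wherever it is left (about 4 N to move it).
- flask: bystander: steel drinking flask, standing, 64 mm wide, 190 mm tall; origin at the centre of its underside. Leave it alone.
- spool: bystander: wire spool, standing on its flange, 80 mm wide, 56 mm tall; origin at the centre of its underside. Leave it alone.
- carton: bystander: cardboard carton 90 x 120 x 60 mm; origin at the centre of its underside. Leave it alone.
- tape: bystander: roll of tape lying flat, 56 mm wide, 18 mm tall; origin at the centre of its underside. Leave it alone.
- driver: bystander: screwdriver lying on the bench, about 200 mm long; origin at the centre of its underside or handle axis. Leave it alone.
- collar: bystander: small steel shaft collar lying flat, 32 mm wide, 14 mm tall; origin at the centre of its underside. Leave it alone.
Mind the look-alikes: they are no part of the job. There is more than one size of the part that bears scraper_mid; the job needs the largest.

How it is judged:
On the way, in this order (a step that is already met when the one before it is completed fails the run):
1. the vent cap is pulled fully up (value of joint vent above 0.017 m), for 0.2 s.
2. the scraper block is down on the cutting plate (x of scraper_mid in the frame of deck between -0.12 and 0.12 m and y of scraper_mid in the frame of deck between -0.05 and 0.05 m and z of scraper_mid in the frame of deck below 0.08 m), for 0.1 s.
3. every off-cut is in the scrap bin (x of offcut0 in the frame of deck between 0.097 and 0.213 m and y of offcut0 in the frame of deck between -0.058 and 0.058 m and z of each of offcut0, offcut1, offcut2, offcut3 in the frame of deck below 0.044 m and x of offcut1 in the frame of deck between 0.097 and 0.213 m and y of offcut1 in the frame of deck between -0.058 and 0.058 m and x of offcut2 in the frame of deck between 0.097 and 0.213 m and y of offcut2 in the frame of deck between -0.058 and 0.058 m and x of offcut3 in the frame of deck between 0.097 and 0.213 m and y of offcut3 in the frame of deck between -0.058 and 0.058 m), for 0.2 s.
At the end, for the whole second after the job is handed in: Every off-cut lies in the scrap bin, every blade holder lies inside the compartment, the cover is shut to within 4 mm, the vent cap is up at least 17 of its 20 mm, every dust cap is home to within 2 mm, and the scraper block lies at rest in its tray (centre within 20 mm of the tray's) (all of step 3 and x of holder0 in the frame of bladebox between -0.098 and -0.002 m and y of holder0 in the frame of bladebox between -0.062 and 0.062 m and z of each of holder0, holder1, holder2 in the frame of bladebox below 0.037 m and x of holder1 in the frame of bladebox between -0.098 and -0.002 m and y of holder1 in the frame of bladebox between -0.062 and 0.062 m and x of holder2 in the frame of bladebox between -0.098 and -0.002 m and y of holder2 in the frame of bladebox between -0.062 and 0.062 m and value of joint cover below 0.004 m and value of joint vent above 0.017 m and height (world z) of each of cap0_top, cap1_top, cap2_top, cap3_top below 0.075 m and x of scraper_mid in the frame of tray between -0.02 and 0.02 m and y of scraper_mid in the frame of tray between -0.02 and 0.02 m and z of scraper_mid in the frame of tray below 0.028 m); the robot touches nothing.
It fails at once if the scraper block is over the cutting plate while the vent cap is still down (value of joint vent below 0.014 m and horizontal distance between scraper_mid and deck below 0.09 m).
It fails at once if the fingers press on an off-cut (contact force between the fingers and offcut0 above 0.5 N or contact force between the fingers and offcut1 above 0.5 N or contact force between the fingers and offcut2 above 0.5 N or contact force between the fingers and offcut3 above 0.5 N).
It fails at once if a bystander is moved more than 30 mm (distance of any of flask, spool, carton, tape, driver, collar from where it was at the start of the episode above 0.03 m).
Of offcut0, offcut1, offcut2, offcut3 only 2 to 4 are there at a start; the rules pass over those that are not, and their reading is None.
Of holder0, holder1, holder2 only 2 to 3 are there at a start; the rules pass over those that are not, and their reading is None.
At some moment in a run one of holder0, holder1, holder2 may be knocked a few centimetres aside while the robot is not near it.
Once in a run the grip may slacken for a moment while it holds something.
It also fails if it takes over 208 s, if anything falls off the work surface, if the arm or the gripper's body presses on something with over 40 N, if the wrist force passes 120 N, or if a joint passes its speed limit or range.

## Working session

There is one attempt and no reset: what is moved stays moved. The work goes in short steps, Python scripts to look and compute and a tool call to move; the robot and the scene stay as the last step left them, time stands still between calls to the robot, and variables do not carry over. Pictures are saved under pics/ and viewed, about 12 in all and at most 16, crops included, and the job is handed in when it is done.

Besides the shell and the picture viewer there is one more tool, called in YAML: its name, and indented under it one key for each argument. drive_tool: Moves the arm, as the interface text tells. Its arguments: {"type":"object","properties":{"increments":{"type":"array","items":{"type":"object","properties":{"grip":{"type":"number"},"tx":{"type":"number"},"ty":{"type":"number"},"tz":{"type":"number"},"turn":{"type":"number"}}}},"newtons":{"type":"number"}},"required":["increments"]}

```bash
ls; mkdir -p pics
python3 - <<'E'
from cell import *
import cv2
for n in("top","side"):
    im=get_image(n); cv2.imwrite(f"pics/{n}0.png",cv2.resize(im[:,:,::-1],(800,600),interpolation=cv2.INTER_CUBIC))
    print(camera_info(n))
print(observe())
try: print(grip_point_offset)
except Exception as e: print(e)
E
```

```text
pics
{'fx': 419.0306184280696, 'fy': 419.0306184280696, 'cx': 286.78790697911586, 'cy': 219.39328818313228, 'eye': array([ 0.41162728, -0.00303172,  1.10906367]), 'rotation': array([-2.18504097,  2.12870856, -0.12748835])}
{'fx': 417.20945187678916, 'fy': 417.20945187678916, 'cx': 278.0406651673941, 'cy': 210.30192016680502, 'eye': array([ 0.46730542, -0.64090793,  0.92013127]), 'rotation': array([-2.4898289 ,  0.17028243, -0.03374692])}
{'clock': 0.1, 'joints': array([ 1.18845279,  0.43515263,  0.02501128,  1.57400872, -0.01161349,
        1.13399173, -0.07509998]), 'dq': array([-2.25468817e-04, -2.98390875e-04, -6.54076299e-04,  4.38477860e-04,
       -2.32121157e-05,  3.58100179e-04,  1.74309867e-04]), 'joint_efforts': array([ 2.96110942e-03, -6.69123888e+01,  9.87967327e-01, -3.15144753e+01,
       -6.05280348e-02,  3.74059018e-02,  4.13199314e-05]), 'position': array([ 0.17237405, -0.60028347,  0.22602329]), 'ee_rot': array([-3.10957220e+00, -4.37626820e-01,  5.14395582e-04]), 'force': array([ 0.81312348, -0.12937603,  0.00429559]), 'ft_torque': array([ 0.02019109, -0.05455493, -0.03326015]), 'width': 1.0000291338948102}
0.0188
```

View pics/top0.png

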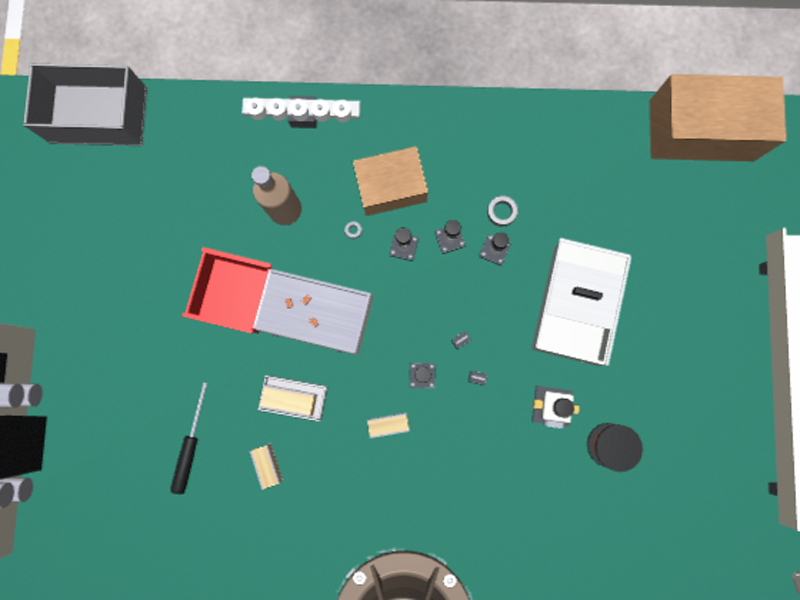

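View pics/side0.png

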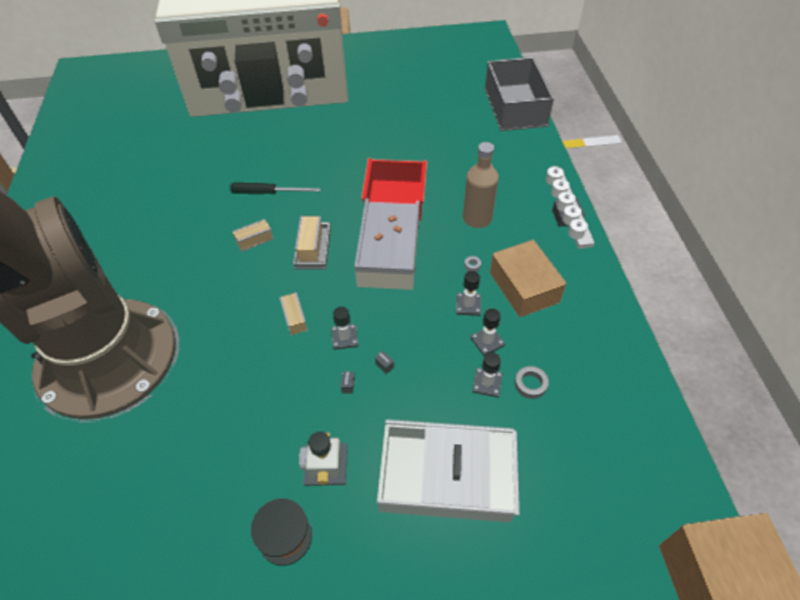

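```bash
cat > h.py <<'E'
from cell import *
import numpy as np, cv2
from scipy.spatial.transform import Rotation as R
def w(name,u,v,z):
    c=camera_info(name); d=R.from_rotvec(c["rotation"]).apply([(u-c["cx"])/c["fx"],(v-c["cy"])/c["fy"],1])
    e=c["eye"]; return e+d*(z-e[2])/d[2]
def px(name,P):
    c=camera_info(name); p=R.from_rotvec(c["rotation"]).inv().apply(np.array(P)-c["eye"])
    return p[0]/p[2]*c["fx"]+c["cx"],p[1]/p[2]*c["fy"]+c["cy"]
def crop(name,u0,v0,u1,v1,k,fn,marks=(),im=None):
    im=get_image(name) if im is None else im
    c=cv2.resize(im[v0:v1,u0:u1,::-1],None,fx=k,fy=k,interpolation=cv2.INTER_CUBIC)
    for u in range(-(-u0//20)*20,u1,20):
        cv2.line(c,((u-u0)*k,0),((u-u0)*k,6),(255,255,255),1); cv2.putText(c,str(u),((u-u0)*k+2,14),0,.35,(255,255,255))
    for v in range(-(-v0//20)*20,v1,20):
        cv2.line(c,(0,(v-v0)*k),(6,(v-v0)*k),(255,255,255),1); cv2.putText(c,str(v),(2,(v-v0)*k-2),0,.35,(255,255,255))
    for m in marks:
        cv2.circle(c,(int((m[0]-u0+.5)*k),int((m[1]-v0+.5)*k)),2,(255,0,255),-1)
    cv2.imwrite(f"pics/{fn}.png",c)
E
python3 - <<'E'
from h import *
im=get_image("top")
crop("top",115,165,275,350,3,"A",im=im)
a=cv2.imread("pics/A.png")
crop("top",115,165,280,350,4,"A",im=im)
c=cv2.imread("pics/A.png"); print(c.shape)
c=c[:600]; cv2.imwrite("pics/A.png",c)
crop("top",265,145,450,290,4,"B",im=im)
E
```

```text
(740, 660, 3)
```

View pics/A.png

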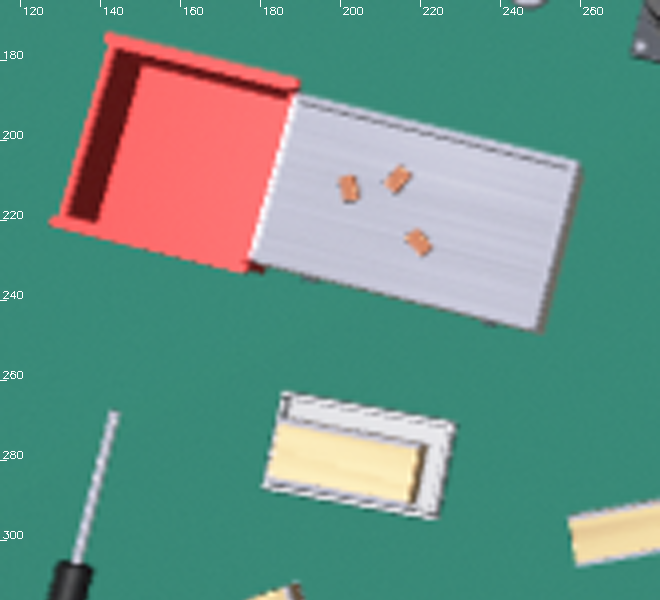

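View pics/B.png

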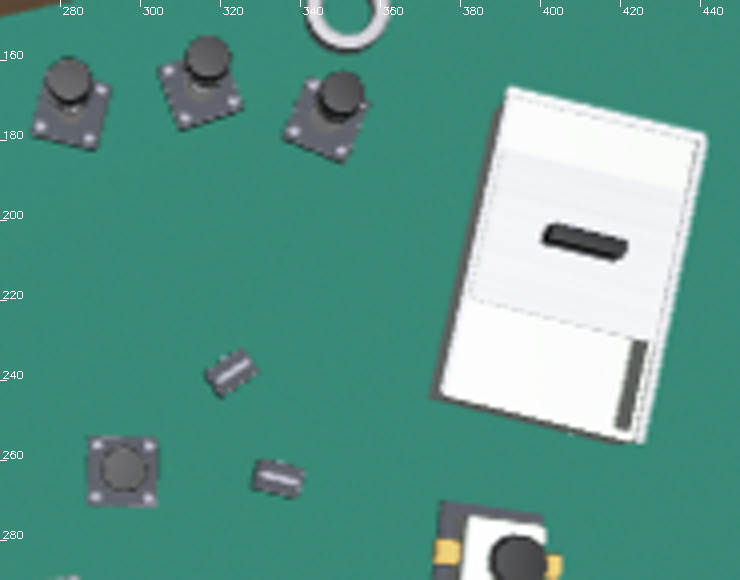

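Run:
```python
from h import *
np.set_printoptions(precision=3,suppress=True)
T=lambda n,l,z:print(n,*[w("top",u,v,z)[:2] for u,v in l],"mean",np.mean([w("top",u,v,z)[:2] for u,v in l],0))
T("deck",[(260,205.5),(250,247.5),(178,230.5),(189.5,188.75)],.058)
T("tray",[(186.75,263),(228.75,271),(224.25,294.5),(181,286.75)],.018)
T("block",[(186,270),(221,276),(218,291),(182,286)],.044)
T("off",[(202,212),(214.5,210),(219.5,225.5)],.056)
T("hold",[(322.75,238),(334.75,264.5)],.026)
T("holdedge",[(322.75-4,238+3),(322.75+4,238-3),(334.75-5,264.5-1),(334.75+5,264.5+1.2)],.026)
T("foot",[(282.75,172),(315.25,166.5),(346.5,174.5),(295.75,262.5)],.006)
for z in(.073,.091):T("captop",[(282.25,165),(317,159.5),(350.5,168.5),(296,262.25)],z)
T("vent",[(394.75,285.75)],.092)
T("box",[(392.5,166.75),(441.75,178.75),(426.25,255.5),(375,243.75)],.045)
T("tab",[(410.75,205.25)],.073)
T("tabends",[(401,203),(421.5,208)],.073)
# block 2 and 3 lengths
im=get_image("top"); crop("top",360,255,450,330,8,"C",im=im)
a=cv2.imread("pics/C.png"); print(a.shape)
```

```text
deck [0.574 0.071] [0.467 0.093] [0.505 0.276] [0.612 0.252] mean [0.539 0.173]
tray [0.424 0.259] [0.407 0.149] [0.346 0.158] [0.363 0.27 ] mean [0.385 0.209]
block [0.406 0.253] [0.394 0.164] [0.356 0.17 ] [0.366 0.261] mean [0.381 0.212]
off [0.554 0.218] [0.559 0.186] [0.52  0.172] mean [0.544 0.192]
hold [ 0.498 -0.092] [ 0.43  -0.124] mean [ 0.464 -0.108]
holdedge [ 0.49  -0.082] [ 0.506 -0.102] [ 0.433 -0.111] [ 0.428 -0.137] mean [ 0.464 -0.108]
foot [0.674 0.017] [ 0.692 -0.07 ] [ 0.672 -0.155] [ 0.433 -0.024] mean [ 0.618 -0.058]
captop [0.676 0.017] [ 0.693 -0.07 ] [ 0.672 -0.155] [ 0.433 -0.023] mean [ 0.618 -0.058]
captop [0.672 0.017] [ 0.688 -0.069] [ 0.667 -0.153] [ 0.432 -0.023] mean [ 0.615 -0.057]
vent [ 0.382 -0.261] mean [ 0.382 -0.261]
box [ 0.686 -0.268] [ 0.658 -0.396] [ 0.459 -0.353] [ 0.485 -0.223] mean [ 0.572 -0.31 ]
tab [ 0.582 -0.307] mean [ 0.582 -0.307]
tabends [ 0.587 -0.282] [ 0.576 -0.333] mean [ 0.581 -0.308]
(600, 720, 3)
```

View pics/C.png

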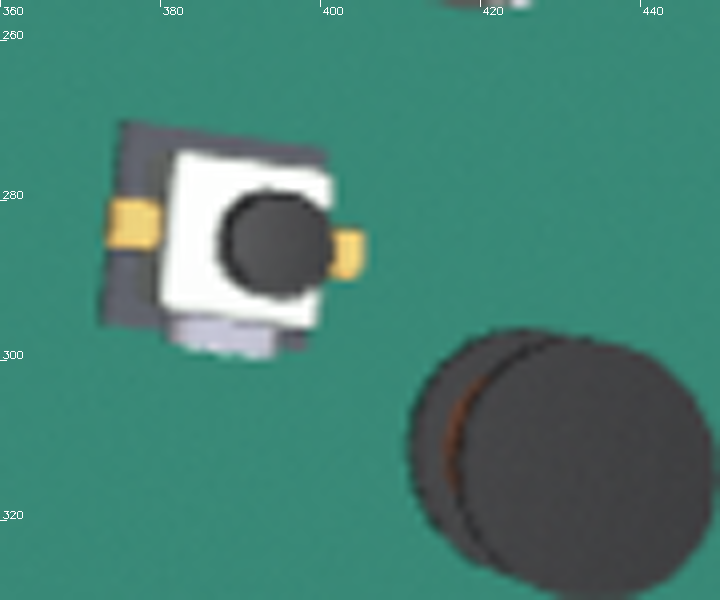

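Confirmed in the crop: the vent cap is at top px (394.6, 285.4), i.e. world (0.382, −0.261), and the spool is the wide disc at (432, 313). There are three off-cuts, two holders and four caps. The scraper block is the one in the tray at view px (287, 400): it measures 90 mm, against about 70 mm for the others at (388, 425) and (265, 466).

drive_tool:
  increments:
    - {"tx": 0.13,"ty": 0.21,"grip": -0.3}
    - {"tx": 0.26,"ty": 0.42,"grip": -0.3}
    - {"tx": 0.39,"ty": 0.63,"grip": -0.3}
    - {"tx": 0.525,"ty": 0.848,"grip": -0.3}
    - {"tx": 0.525,"ty": 0.848,"grip": -0.3}
    - {"tx": 0.525,"ty": 0.848,"grip": -0.3}
    - {"tx": 0.525,"ty": 0.848,"grip": -0.3}
    - {"tx": 0.525,"ty": 0.848,"grip": -0.3}
    - {"tx": 0.525,"ty": 0.848,"tz": -0.2,"grip": -0.3}
    - {"tx": 0.525,"ty": 0.848,"tz": -0.25,"grip": -0.3}
    - {"tx": 0.525,"ty": 0.848,"tz": -0.25,"grip": -0.3}
    - {"tx": 0.525,"ty": 0.848,"tz": -0.25,"grip": -0.3}
    - {"tx": 0.525,"ty": 0.848,"tz": -0.25,"grip": -0.3}
  newtons: 30

```text
invalid input
```

drive_tool:
  increments:
    - {"tx": 0.13,"ty": 0.21,"tz": 0,"turn": 0,"grip": -0.3}
    - {"tx": 0.26,"ty": 0.42,"tz": 0,"turn": 0,"grip": -0.3}
    - {"tx": 0.39,"ty": 0.63,"tz": 0,"turn": 0,"grip": -0.3}
    - {"tx": 0.525,"ty": 0.848,"tz": 0,"turn": 0,"grip": -0.3}
    - {"tx": 0.525,"ty": 0.848,"tz": 0,"turn": 0,"grip": -0.3}
    - {"tx": 0.525,"ty": 0.848,"tz": 0,"turn": 0,"grip": -0.3}
    - {"tx": 0.525,"ty": 0.848,"tz": 0,"turn": 0,"grip": -0.3}
    - {"tx": 0.525,"ty": 0.848,"tz": 0,"turn": 0,"grip": -0.3}
    - {"tx": 0.525,"ty": 0.848,"tz": 0,"turn": 0,"grip": -0.3}
    - {"tx": 0.525,"ty": 0.848,"tz": -0.2,"turn": 0,"grip": -0.3}
    - {"tx": 0.525,"ty": 0.848,"tz": -0.25,"turn": 0,"grip": -0.3}
    - {"tx": 0.525,"ty": 0.848,"tz": -0.25,"turn": 0,"grip": -0.3}
    - {"tx": 0.525,"ty": 0.848,"tz": -0.25,"turn": 0,"grip": -0.3}
  newtons: 30

```text
clock: 1.5
position: [0.382, -0.2613, 0.1266]
ee_rot: [-3.109, -0.437, 0.003]
force: [0.1, -0.9, 1.3]
width: 0.65
```

drive_tool:
  increments:
    - {"tx": 0,"ty": 0,"tz": -0.08,"turn": 0,"grip": -0.3}
    - {"tx": 0,"ty": 0,"tz": -0.155,"turn": 0,"grip": -0.3}
    - {"tx": 0,"ty": 0,"tz": -0.155,"turn": 0,"grip": -0.3}
    - {"tx": 0,"ty": 0,"tz": -0.155,"turn": 0,"grip": 1}
    - {"tx": 0,"ty": 0,"tz": -0.155,"turn": 0,"grip": 1}
    - {"tx": 0,"ty": 0,"tz": -0.155,"turn": 0,"grip": 1}
    - {"tx": 0,"ty": 0,"tz": -0.155,"turn": 0,"grip": 1}
    - {"tx": 0,"ty": 0,"tz": -0.155,"turn": 0,"grip": 1}
    - {"tx": 0,"ty": 0,"tz": -0.155,"turn": 0,"grip": 1}
    - {"tx": 0,"ty": 0,"tz": -0.155,"turn": 0,"grip": 1}
    - {"tx": 0,"ty": 0,"tz": -0.155,"turn": 0,"grip": 1}
  newtons: 30

```text
clock: 2.6
position: [0.3825, -0.2612, 0.0648]
ee_rot: [-3.109, -0.438, 0.002]
force: [1.6, 2.0, 5.1]
width: 0.343
```

drive_tool:
  increments:
    - {"tx": 0,"ty": 0,"tz": 0.015,"turn": 0,"grip": 1}
    - {"tx": 0,"ty": 0,"tz": 0.03,"turn": 0,"grip": 1}
    - {"tx": 0,"ty": 0,"tz": 0.045,"turn": 0,"grip": 1}
    - {"tx": 0,"ty": 0,"tz": 0.054,"turn": 0,"grip": 1}
    - {"tx": 0,"ty": 0,"tz": 0.056,"turn": 0,"grip": 1}
    - {"tx": 0,"ty": 0,"tz": 0.056,"turn": 0,"grip": 1}
    - {"tx": 0,"ty": 0,"tz": 0.056,"turn": 0,"grip": 1}

```text
clock: 3.3
position: [0.3819, -0.2612, 0.0862]
ee_rot: [-3.108, -0.437, 0.004]
force: [7.6, -1.9, -24.2]
width: 0.341
```

drive_tool:
  increments:
    - {"tx": 0,"ty": 0,"tz": 0,"turn": 0,"grip": 1}
    - {"tx": 0,"ty": 0,"tz": 0,"turn": 0,"grip": -0.3}
    - {"tx": 0,"ty": 0,"tz": 0,"turn": 0,"grip": -0.3}
    - {"tx": 0,"ty": 0,"tz": 0,"turn": 0,"grip": -0.3}
    - {"tx": 0,"ty": 0,"tz": 0,"turn": 0,"grip": -0.3}
    - {"tx": 0,"ty": 0,"tz": 0.1,"turn": 0,"grip": -0.3}
    - {"tx": 0,"ty": 0,"tz": 0.2,"turn": 0,"grip": -0.3}
    - {"tx": 0,"ty": 0.1,"tz": 0.3,"turn": 0,"grip": -1}
    - {"tx": 0,"ty": 0.2,"tz": 0.3,"turn": 0,"grip": -1}
    - {"tx": 0,"ty": 0.32,"tz": 0.3,"turn": 0,"grip": -1}
    - {"tx": 0,"ty": 0.44,"tz": 0.3,"turn": 0,"grip": -1}
    - {"tx": 0,"ty": 0.56,"tz": 0.3,"turn": 0,"grip": -1}
    - {"tx": 0,"ty": 0.68,"tz": 0.3,"turn": 0,"grip": -1}
    - {"tx": 0,"ty": 0.8,"tz": 0.3,"turn": 0,"grip": -1}
    - {"tx": 0,"ty": 0.92,"tz": 0.3,"turn": 0,"grip": -1}
    - {"tx": 0,"ty": 1,"tz": 0.3,"turn": 0,"grip": -1}
    - {"tx": 0,"ty": 1,"tz": 0.3,"turn": 0,"grip": -1}
    - {"tx": 0,"ty": 1,"tz": 0.3,"turn": 0,"grip": -1}

```text
clock: 5.1
position: [0.3816, 0.139, 0.2061]
ee_rot: [-3.108, -0.44, 0.004]
force: [0.2, -1.2, -1.2]
width: 1.0
```

Run:
```python
from h import *
im=get_image("side"); a=im[270:400,180:280]
crop("side",190,290,260,350,8,"D",im=im)
# block close crop from side view
crop("side",195,140,245,195,8,"E",im=im)
a=cv2.imread("pics/D.png");b=cv2.imread("pics/E.png")
b=b[:440,:400]; o=np.zeros((480,800,3),np.uint8); a=cv2.resize(a,(400,343)); o[:343,:400]=a; o[:440,400:]=b; cv2.imwrite("pics/DE.png",o)
print(observe()["position"],observe()["joints"])
```

```text
[0.38171046 0.13801049 0.20602745] [ 0.02965072  0.14796092 -0.55637266  2.05952256  0.09139372  0.95994396
 -1.86578821]
```

View pics/DE.png

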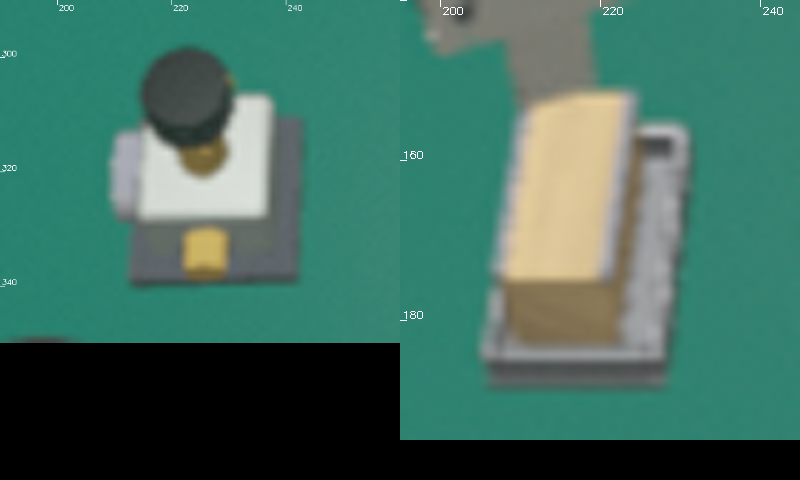

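Run:
```python
from h import *
np.set_printoptions(precision=4,suppress=True)
P=[w("side",u,v,.044)[:2] for u,v in[(211.25,152.9),(223.1,151.5),(220.6,175),(207.9,174.8)]]
print(P,np.mean(P,0))
# tray from side outer rim z=.018
P=[w("side",u,v,.018)[:2] for u,v in[(227.5,155.6),(229.9,156),(227.5,184.5),(205,184.5)]];print(P)
```

```text
[array([0.3719, 0.2542]), array([0.4068, 0.2549]), array([0.395 , 0.1628]), array([0.3595, 0.1688])] [0.3833 0.2102]
[array([0.4173, 0.2621]), array([0.4243, 0.2594]), array([0.4106, 0.1475]), array([0.3469, 0.1568])]
```

drive_tool:
  increments:
    - {"tx": 0,"ty": 0.09,"tz": 0,"turn": 0.14,"grip": -1}
    - {"tx": 0,"ty": 0.18,"tz": 0,"turn": 0.28,"grip": -1}
    - {"tx": 0,"ty": 0.18,"tz": 0,"turn": 0.42,"grip": -1}
    - {"tx": 0,"ty": 0.18,"tz": 0,"turn": 0.56,"grip": -1}
    - {"tx": 0,"ty": 0.18,"tz": 0,"turn": 0.7,"grip": -1}
    - {"tx": 0,"ty": 0.18,"tz": -0.1,"turn": 0.84,"grip": -1}
    - {"tx": 0,"ty": 0.18,"tz": -0.2,"turn": 0.95,"grip": -1}
    - {"tx": 0,"ty": 0.18,"tz": -0.25,"turn": 0.95,"grip": -1}
    - {"tx": 0,"ty": 0.18,"tz": -0.25,"turn": 0.95,"grip": -1}
    - {"tx": 0,"ty": 0.18,"tz": -0.25,"turn": 0.95,"grip": -1}

```text
clock: 6.15
position: [0.3821, 0.2091, 0.1064]
ee_rot: [-2.527, -1.866, 0.007]
force: [-0.7, 0.2, 0.2]
width: 1.0
```

drive_tool:
  increments:
    - {"tx": 0,"ty": 0.005,"tz": 0,"turn": 0.15,"grip": -0.4}
    - {"tx": 0,"ty": 0.005,"tz": 0,"turn": 0.15,"grip": -0.4}
    - {"tx": 0,"ty": 0.005,"tz": -0.08,"turn": 0.15,"grip": -0.4}
    - {"tx": 0,"ty": 0.005,"tz": -0.15,"turn": 0.15,"grip": -0.4}
    - {"tx": 0,"ty": 0.005,"tz": -0.19,"turn": 0.15,"grip": -0.4}
    - {"tx": 0,"ty": 0.005,"tz": -0.206,"turn": 0.15,"grip": -0.4}
    - {"tx": 0,"ty": 0.005,"tz": -0.206,"turn": 0.15,"grip": -0.4}
    - {"tx": 0,"ty": 0.005,"tz": -0.206,"turn": 0.15,"grip": 1}
    - {"tx": 0,"ty": 0.005,"tz": -0.206,"turn": 0.15,"grip": 1}
    - {"tx": 0,"ty": 0.005,"tz": -0.206,"turn": 0.15,"grip": 1}
    - {"tx": 0,"ty": 0.005,"tz": -0.206,"turn": 0.15,"grip": 1}
    - {"tx": 0,"ty": 0.005,"tz": -0.206,"turn": 0.15,"grip": 1}
    - {"tx": 0,"ty": 0.005,"tz": -0.206,"turn": 0.15,"grip": 1}
    - {"tx": 0,"ty": 0.005,"tz": -0.206,"turn": 0.15,"grip": 1}
  newtons: 45

```text
clock: 7.55
position: [0.3824, 0.2112, 0.0246]
ee_rot: [2.373, 2.058, -0.005]
force: [-0.0, -1.7, 6.4]
width: 0.429
```

drive_tool:
  increments:
    - {"tx": 0,"ty": 0,"tz": 0.03,"turn": 0,"grip": 1}
    - {"tx": 0,"ty": 0,"tz": 0.12,"turn": 0,"grip": 1}
    - {"tx": 0,"ty": 0,"tz": 0.22,"turn": 0,"grip": 1}
    - {"tx": 0,"ty": 0,"tz": 0.28,"turn": 0,"grip": 1}
    - {"tx": 0.06,"ty": -0.04,"tz": 0.28,"turn": 0.13,"grip": 1}
    - {"tx": 0.12,"ty": -0.08,"tz": 0.28,"turn": 0.26,"grip": 1}
    - {"tx": 0.18,"ty": -0.12,"tz": 0.28,"turn": 0.39,"grip": 1}
    - {"tx": 0.24,"ty": -0.16,"tz": 0.28,"turn": 0.52,"grip": 1}
    - {"tx": 0.3,"ty": -0.2,"tz": 0.28,"turn": 0.65,"grip": 1}
    - {"tx": 0.365,"ty": -0.233,"tz": 0.28,"turn": 0.78,"grip": 1}
    - {"tx": 0.365,"ty": -0.233,"tz": 0.28,"turn": 0.9,"grip": 1}
    - {"tx": 0.365,"ty": -0.233,"tz": 0.28,"turn": 1,"grip": 1}
    - {"tx": 0.365,"ty": -0.233,"tz": 0.28,"turn": 1,"grip": 1}
    - {"tx": 0.365,"ty": -0.233,"tz": 0.28,"turn": 1,"grip": 1}

```text
clock: 8.95
position: [0.5282, 0.118, 0.137]
ee_rot: [1.03, 2.966, -0.004]
force: [0.2, -0.1, -1.3]
width: 0.433
```

drive_tool:
  increments:
    - {"tx": 0,"ty": 0,"tz": 0,"turn": 0.14,"grip": 1}
    - {"tx": 0,"ty": 0,"tz": 0,"turn": 0.28,"grip": 1}
    - {"tx": 0,"ty": 0,"tz": -0.05,"turn": 0.4,"grip": 1}
    - {"tx": 0,"ty": 0,"tz": -0.08,"turn": 0.443,"grip": 1}
    - {"tx": 0,"ty": 0,"tz": -0.1,"turn": 0.443,"grip": 1}
    - {"tx": 0,"ty": 0,"tz": -0.1,"turn": 0.443,"grip": 1}

```text
clock: 9.55
position: [0.5275, 0.1177, 0.0961]
ee_rot: [0.326, 3.124, -0.004]
force: [-0.2, 0.4, -0.2]
width: 0.429
```

Run:
```python
from h import *
im=get_image("side")
crop("side",235,110,315,210,6,"F",im=im)
im=get_image("top")
crop("top",165,175,285,255,6,"G",im=im)
print(observe()["position"],observe()["ee_rot"],observe()["width"])
```

```text
[0.52826629 0.11824171 0.09733267] [ 3.23581310e-01  3.12231563e+00 -3.09069532e-03] 0.42910757519446197
```

View pics/F.png

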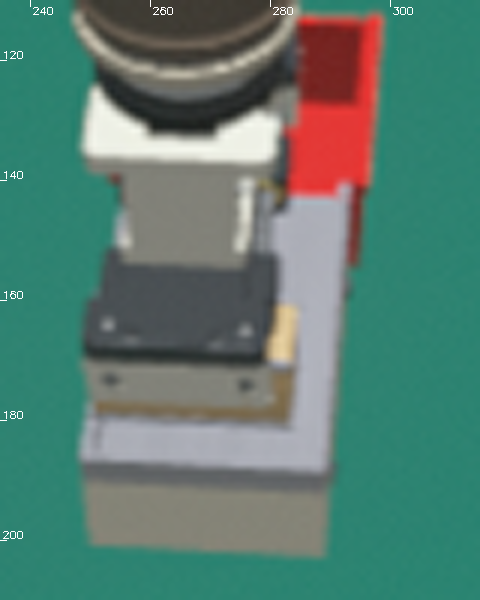

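Run:
```python
from h import *
np.set_printoptions(precision=4,suppress=True)
c=np.array([.540,.175]);a=np.radians(78.3);M=np.array([[np.cos(a),np.sin(a)],[-np.sin(a),np.cos(a)]])
for z,l in((.0767,[(250.8,179.2),(283.3,180.7)]),(.062,[(248.7,187.2),(290.3,188.3)]),(.0,[(250.2,201),(289.2,202.5)])):
    for u,v in l:
        P=w("side",u,v,z)[:2]; print(z,P,M@(P-c))
for i in [(.528-.540,.118-.175)]: print(M@np.array(i))
```

```text
0.0767 [0.4775 0.1058] [-0.0804  0.0472]
0.0767 [0.5632 0.0879] [-0.0806 -0.0404]
0.062 [0.4695 0.0911] [-0.0964  0.0521]
0.062 [0.5797 0.0711] [-0.0937 -0.0599]
0.0 [0.4693 0.0928] [-0.0948  0.0525]
0.0 [0.5771 0.0717] [-0.0936 -0.0573]
[-0.0582  0.0002]
```

drive_tool:
  increments:
    - {"tx": 0.015,"ty": -0.003,"tz": 0,"turn": 0,"grip": 1}
    - {"tx": 0.015,"ty": -0.003,"tz": -0.02,"turn": 0,"grip": 1}
    - {"tx": 0.015,"ty": -0.003,"tz": -0.035,"turn": 0,"grip": 1}
    - {"tx": 0.015,"ty": -0.003,"tz": -0.045,"turn": 0,"grip": 1}
    - {"tx": 0.015,"ty": -0.003,"tz": -0.055,"turn": 0,"grip": 1}
    - {"tx": 0.015,"ty": -0.003,"tz": -0.06,"turn": 0,"grip": 1}
    - {"tx": 0.015,"ty": -0.003,"tz": -0.06,"turn": 0,"grip": 1}

```text
clock: 10.35
position: [0.534, 0.117, 0.073]
ee_rot: [0.323, 3.123, -0.003]
force: [-0.1, -0.2, -1.1]
width: 0.432
```

drive_tool:
  increments:
    - {"tx": 0,"ty": 0,"tz": -0.004,"turn": 0,"grip": 1}
    - {"tx": 0,"ty": 0,"tz": -0.006,"turn": 0,"grip": 1}
    - {"tx": 0,"ty": 0,"tz": -0.006,"turn": 0,"grip": 1}

```text
clock: 10.65
position: [0.5341, 0.1171, 0.0707]
ee_rot: [0.323, 3.123, -0.003]
force: [0.4, -0.1, -1.1]
width: 0.433
```

drive_tool:
  increments:
    - {"tx": 0,"ty": 0,"tz": -0.003,"turn": 0,"grip": 1}
    - {"tx": 0,"ty": 0,"tz": -0.004,"turn": 0,"grip": 1}
    - {"tx": 0,"ty": 0,"tz": -0.004,"turn": 0,"grip": 1}

```text
clock: 10.95
position: [0.5341, 0.1171, 0.0706]
ee_rot: [0.323, 3.122, -0.005]
force: [-6.5, -4.0, 16.9]
width: 0.431
```

drive_tool:
  increments:
    - {"tx": 0,"ty": 0,"tz": 0.0,"turn": 0,"grip": 1}
    - {"tx": 0.005,"ty": 0.024,"tz": 0,"turn": 0,"grip": 1}
    - {"tx": 0.01,"ty": 0.049,"tz": 0,"turn": 0,"grip": 1}
    - {"tx": 0.015,"ty": 0.073,"tz": 0,"turn": 0,"grip": 1}
    - {"tx": 0.02,"ty": 0.098,"tz": 0,"turn": 0,"grip": 1}
    - {"tx": 0.025,"ty": 0.122,"tz": 0,"turn": 0,"grip": 1}
    - {"tx": 0.03,"ty": 0.147,"tz": 0,"turn": 0,"grip": 1}
    - {"tx": 0.035,"ty": 0.171,"tz": 0,"turn": 0,"grip": 1}
    - {"tx": 0.04,"ty": 0.196,"tz": 0,"turn": 0,"grip": 1}
    - {"tx": 0.045,"ty": 0.22,"tz": 0,"turn": 0,"grip": 1}

```text
clock: 11.95
position: [0.5523, 0.2059, 0.0707]
ee_rot: [0.323, 3.122, -0.006]
force: [-1.0, -4.3, 7.1]
width: 0.43
```

drive_tool:
  increments:
    - {"tx": 0.005,"ty": 0.024,"tz": 0,"turn": 0,"grip": 1}
    - {"tx": 0.01,"ty": 0.049,"tz": 0,"turn": 0,"grip": 1}
    - {"tx": 0.015,"ty": 0.073,"tz": 0,"turn": 0,"grip": 1}
    - {"tx": 0.02,"ty": 0.098,"tz": 0,"turn": 0,"grip": 1}
    - {"tx": 0.025,"ty": 0.122,"tz": 0,"turn": 0,"grip": 1}
    - {"tx": 0.03,"ty": 0.147,"tz": 0,"turn": 0,"grip": 1}
    - {"tx": 0.033,"ty": 0.16,"tz": 0,"turn": 0,"grip": 1}
    - {"tx": 0.033,"ty": 0.16,"tz": 0,"turn": 0,"grip": 1}
    - {"tx": 0.033,"ty": 0.16,"tz": 0,"turn": 0,"grip": 1}

```text
clock: 12.85
position: [0.5653, 0.271, 0.0708]
ee_rot: [0.322, 3.122, -0.003]
force: [-0.2, 1.9, 1.5]
width: 0.431
```

Run:
```python
from h import *
im=get_image("side")
crop("side",235,100,315,200,6,"H",im=im)
print(observe()["position"],observe()["width"])
```

```text
[0.56534828 0.27062259 0.0707087 ] 0.4335161733880858
```

View pics/H.png

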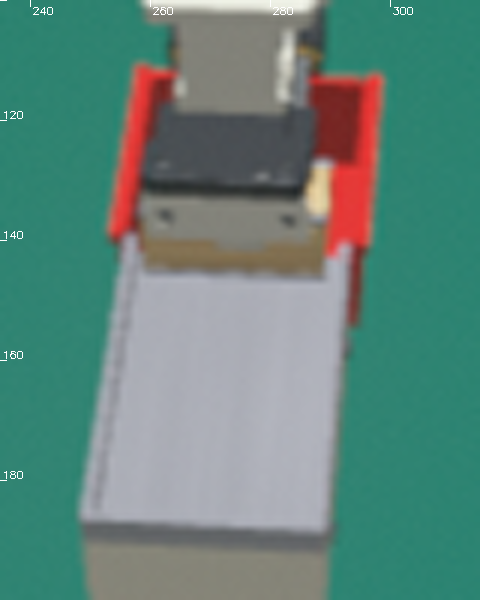

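drive_tool:
  increments:
    - {"tx": 0,"ty": 0,"tz": 0.1,"turn": 0,"grip": 1}
    - {"tx": 0,"ty": 0,"tz": 0.18,"turn": 0,"grip": 1}
    - {"tx": -0.07,"ty": -0.02,"tz": 0.2,"turn": -0.13,"grip": 1}
    - {"tx": -0.14,"ty": -0.04,"tz": 0.2,"turn": -0.26,"grip": 1}
    - {"tx": -0.21,"ty": -0.06,"tz": 0.2,"turn": -0.39,"grip": 1}
    - {"tx": -0.28,"ty": -0.08,"tz": 0.2,"turn": -0.52,"grip": 1}
    - {"tx": -0.35,"ty": -0.1,"tz": 0.2,"turn": -0.65,"grip": 1}
    - {"tx": -0.42,"ty": -0.13,"tz": 0.2,"turn": -0.78,"grip": 1}
    - {"tx": -0.453,"ty": -0.152,"tz": 0.2,"turn": -0.9,"grip": 1}
    - {"tx": -0.453,"ty": -0.152,"tz": 0.2,"turn": -1,"grip": 1}
    - {"tx": -0.453,"ty": -0.152,"tz": 0.2,"turn": -1,"grip": 1}
    - {"tx": -0.453,"ty": -0.152,"tz": 0.2,"turn": -1,"grip": 1}

```text
clock: 14.1
position: [0.3844, 0.2096, 0.1507]
ee_rot: [1.837, 2.546, -0.006]
force: [0.5, 1.4, -1.1]
width: 0.431
```

drive_tool:
  increments:
    - {"tx": 0,"ty": 0,"tz": 0,"turn": -0.14,"grip": 1}
    - {"tx": 0,"ty": 0,"tz": 0,"turn": -0.28,"grip": 1}
    - {"tx": 0,"ty": 0,"tz": 0,"turn": -0.4,"grip": 1}
    - {"tx": 0,"ty": 0,"tz": -0.1,"turn": -0.442,"grip": 1}
    - {"tx": 0,"ty": 0,"tz": -0.2,"turn": -0.442,"grip": 1}
    - {"tx": 0,"ty": 0,"tz": -0.25,"turn": -0.442,"grip": 1}
    - {"tx": 0,"ty": 0,"tz": -0.27,"turn": -0.442,"grip": 1}
    - {"tx": 0,"ty": 0,"tz": -0.285,"turn": -0.442,"grip": 1}
    - {"tx": 0,"ty": 0,"tz": -0.3,"turn": -0.442,"grip": 1}
    - {"tx": 0,"ty": 0,"tz": -0.308,"turn": -0.442,"grip": 1}
    - {"tx": 0,"ty": 0,"tz": -0.308,"turn": -0.442,"grip": 1}

```text
clock: 15.2
position: [0.3846, 0.2097, 0.0277]
ee_rot: [2.373, 2.057, -0.006]
force: [-0.8, -0.1, -0.4]
width: 0.436
```

Free fit. Lower 2.5 mm more, release, retreat upward.

drive_tool:
  increments:
    - {"tx": 0,"ty": 0,"tz": -0.006,"turn": 0,"grip": 1}
    - {"tx": 0,"ty": 0,"tz": -0.006,"turn": 0,"grip": 1}
    - {"tx": 0,"ty": 0,"tz": -0.006,"turn": 0,"grip": 0}
    - {"tx": 0,"ty": 0,"tz": -0.006,"turn": 0,"grip": -0.4}
    - {"tx": 0,"ty": 0,"tz": -0.006,"turn": 0,"grip": -0.4}
    - {"tx": 0,"ty": 0,"tz": -0.006,"turn": 0,"grip": -0.4}
    - {"tx": 0,"ty": 0,"tz": -0.006,"turn": 0,"grip": -0.4}
    - {"tx": 0,"ty": 0,"tz": 0.1,"turn": 0,"grip": -0.4}
    - {"tx": 0,"ty": 0,"tz": 0.2,"turn": 0,"grip": -0.4}
    - {"tx": 0,"ty": 0,"tz": 0.3,"turn": 0,"grip": -0.4}
    - {"tx": 0,"ty": -0.12,"tz": 0.35,"turn": 0,"grip": -0.4}
    - {"tx": 0,"ty": -0.24,"tz": 0.35,"turn": 0,"grip": -0.4}
    - {"tx": 0,"ty": -0.36,"tz": 0.35,"turn": 0,"grip": -0.4}
    - {"tx": 0,"ty": -0.48,"tz": 0.35,"turn": 0,"grip": -0.4}
    - {"tx": 0,"ty": -0.6,"tz": 0.35,"turn": 0,"grip": -0.4}
    - {"tx": 0,"ty": -0.6,"tz": 0.35,"turn": 0,"grip": -0.4}
    - {"tx": 0,"ty": -0.6,"tz": 0.35,"turn": 0,"grip": -0.4}

```text
clock: 16.9
position: [0.3845, -0.0313, 0.1677]
ee_rot: [2.376, 2.053, -0.006]
force: [-0.1, 0.2, -0.0]
width: 0.702
```

Run:
```python
from h import *
im=get_image("side"); cv2.imwrite("pics/I.png",cv2.resize(im[100:360,130:380,::-1],(576,600),interpolation=cv2.INTER_CUBIC))
print(observe()["position"],observe()["ee_rot"],observe()["width"],observe()["joints"])
```

```text
[ 0.38467748 -0.03002616  0.16780765] [ 2.37345708  2.05638255 -0.00500041] 0.699701065058789 [ 0.58792431  0.19196033 -0.72684117  2.14470338  0.1714508   0.86197699
 -0.38512584]
```

View pics/I.png

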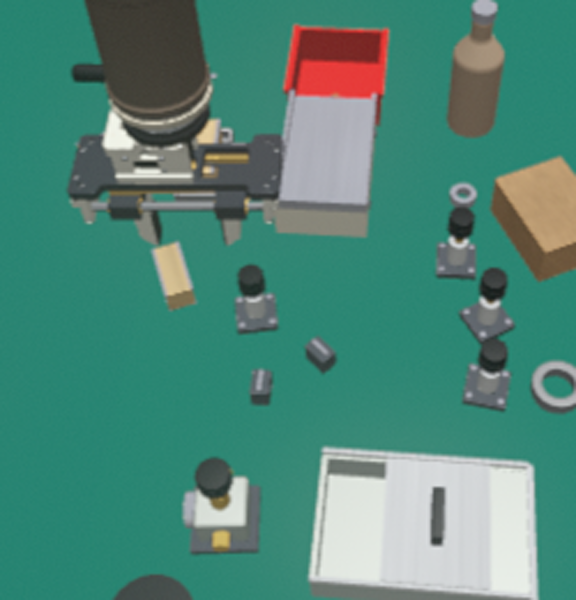

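drive_tool:
  increments:
    - {"tx": 0.121,"ty": 0.016,"tz": 0,"turn": 0,"grip": 1}
    - {"tx": 0.121,"ty": 0.016,"tz": -0.05,"turn": 0,"grip": 1}
    - {"tx": 0.121,"ty": 0.016,"tz": -0.1,"turn": 0,"grip": 1}
    - {"tx": 0.121,"ty": 0.016,"tz": -0.15,"turn": 0,"grip": 1}
    - {"tx": 0.121,"ty": 0.016,"tz": -0.17,"turn": 0,"grip": 1}
    - {"tx": 0.121,"ty": 0.016,"tz": -0.18,"turn": 0,"grip": 1}
    - {"tx": 0.121,"ty": 0.016,"tz": -0.18,"turn": 0,"grip": 1}
    - {"tx": 0.121,"ty": 0.016,"tz": -0.2,"turn": 0,"grip": 1}
    - {"tx": 0.121,"ty": 0.016,"tz": -0.21,"turn": 0,"grip": 1}
    - {"tx": 0.121,"ty": 0.016,"tz": -0.22,"turn": 0,"grip": 1}
    - {"tx": 0.121,"ty": 0.016,"tz": -0.23,"turn": 0,"grip": 1}
    - {"tx": 0.121,"ty": 0.016,"tz": -0.238,"turn": 0,"grip": 1}
    - {"tx": 0.121,"ty": 0.016,"tz": -0.239,"turn": 0,"grip": 1}
    - {"tx": 0.121,"ty": 0.016,"tz": -0.239,"turn": 0,"grip": 1}

```text
clock: 18.35
position: [0.4336, -0.0237, 0.0731]
ee_rot: [2.373, 2.055, -0.005]
force: [-4.5, -0.9, 20.4]
width: 0.006
```

drive_tool:
  increments:
    - {"tx": 0,"ty": 0,"tz": 0.08,"turn": 0,"grip": 0.5}
    - {"tx": -0.009,"ty": -0.08,"tz": 0.12,"turn": -0.05,"grip": -0.2}
    - {"tx": -0.009,"ty": -0.18,"tz": 0.12,"turn": -0.05,"grip": -0.2}
    - {"tx": -0.009,"ty": -0.251,"tz": 0.12,"turn": -0.05,"grip": -0.2}
    - {"tx": -0.009,"ty": -0.251,"tz": 0.1,"turn": -0.05,"grip": -0.2}
    - {"tx": -0.009,"ty": -0.251,"tz": 0,"turn": -0.05,"grip": -0.2}
    - {"tx": -0.009,"ty": -0.251,"tz": -0.1,"turn": -0.05,"grip": -0.2}
    - {"tx": -0.009,"ty": -0.251,"tz": -0.15,"turn": -0.05,"grip": -0.2}
    - {"tx": -0.009,"ty": -0.251,"tz": -0.166,"turn": -0.05,"grip": -0.2}
    - {"tx": -0.009,"ty": -0.251,"tz": -0.166,"turn": -0.05,"grip": -0.2}
    - {"tx": -0.009,"ty": -0.251,"tz": -0.166,"turn": -0.05,"grip": 1}
    - {"tx": -0.009,"ty": -0.251,"tz": -0.166,"turn": -0.05,"grip": 1}
    - {"tx": -0.009,"ty": -0.251,"tz": -0.166,"turn": -0.05,"grip": 1}
    - {"tx": -0.009,"ty": -0.251,"tz": -0.166,"turn": -0.05,"grip": 1}
    - {"tx": -0.009,"ty": -0.251,"tz": -0.166,"turn": -0.05,"grip": 1}
    - {"tx": -0.009,"ty": -0.251,"tz": -0.166,"turn": -0.05,"grip": 1}
    - {"tx": -0.009,"ty": -0.251,"tz": -0.166,"turn": -0.05,"grip": 1}
    - {"tx": -0.009,"ty": -0.251,"tz": -0.166,"turn": -0.05,"grip": 1}
  newtons: 40

```text
clock: 20.15
position: [0.4303, -0.1243, 0.0071]
ee_rot: [2.425, 1.992, -0.004]
force: [0.6, -0.4, 7.4]
width: 0.215
```

drive_tool:
  increments:
    - {"tx": 0,"ty": 0,"tz": 0.1,"turn": 0,"grip": 1}
    - {"tx": 0,"ty": 0,"tz": 0.2,"turn": 0.1,"grip": 1}
    - {"tx": 0,"ty": 0,"tz": 0.3,"turn": 0.23,"grip": 1}
    - {"tx": 0.03,"ty": -0.07,"tz": 0.35,"turn": 0.36,"grip": 1}
    - {"tx": 0.06,"ty": -0.14,"tz": 0.35,"turn": 0.49,"grip": 1}
    - {"tx": 0.09,"ty": -0.21,"tz": 0.35,"turn": 0.62,"grip": 1}
    - {"tx": 0.12,"ty": -0.28,"tz": 0.35,"turn": 0.75,"grip": 1}
    - {"tx": 0.15,"ty": -0.35,"tz": 0.35,"turn": 0.88,"grip": 1}
    - {"tx": 0.183,"ty": -0.427,"tz": 0.35,"turn": 1,"grip": 1}
    - {"tx": 0.183,"ty": -0.427,"tz": 0.35,"turn": 1,"grip": 1}
    - {"tx": 0.183,"ty": -0.427,"tz": 0.35,"turn": 1,"grip": 1}
    - {"tx": 0.183,"ty": -0.427,"tz": 0.35,"turn": 1,"grip": 1}

```text
clock: 21.35
position: [0.5031, -0.2938, 0.1468]
ee_rot: [1.104, 2.938, -0.0]
force: [-0.9, 0.4, -1.0]
width: 0.215
```

drive_tool:
  increments:
    - {"tx": 0.001,"ty": -0.003,"tz": 0,"turn": 0.14,"grip": 1}
    - {"tx": 0.001,"ty": -0.003,"tz": 0,"turn": 0.28,"grip": 1}
    - {"tx": 0.001,"ty": -0.003,"tz": -0.05,"turn": 0.4,"grip": 1}
    - {"tx": 0.001,"ty": -0.003,"tz": -0.1,"turn": 0.48,"grip": 1}
    - {"tx": 0.001,"ty": -0.003,"tz": -0.13,"turn": 0.48,"grip": 1}
    - {"tx": 0.001,"ty": -0.003,"tz": -0.13,"turn": 0.48,"grip": 1}

```text
clock: 21.95
position: [0.5023, -0.294, 0.0935]
ee_rot: [0.342, 3.122, 0.002]
force: [-0.2, 0.2, -0.6]
width: 0.213
```

Run:
```python
from h import *
im=get_image("side"); crop("side",255,280,375,370,6,"J",im=im)
im=get_image("top"); crop("top",120,160,200,250,6,"J2",im=im)
print(observe()["position"],observe()["ee_rot"],observe()["width"])
```

```text
[ 0.50379412 -0.29450923  0.09543646] [3.40889652e-01 3.11950918e+00 6.77630088e-04] 0.21291233112049351
```

View pics/J.png

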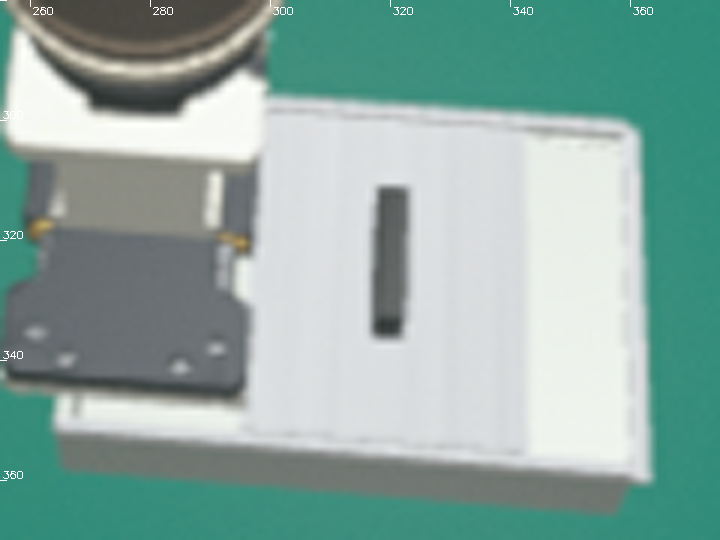

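Run:
```python
from h import *
np.set_printoptions(precision=4,suppress=True)
c=np.array([.572,-.31]);a=np.radians(-12.4);M=np.array([[np.cos(a),np.sin(a)],[-np.sin(a),np.cos(a)]])
for z,l in((.045,[(361.3,299.7),(363.7,360),(263.7,351.7)]),(.073,[(320.2,322.5)])):
    for u,v in l:
        P=w("side",u,v,z)[:2]; print(z,P,M@(P-c))
```

```text
0.045 [ 0.6917 -0.2617] [0.1066 0.0729]
0.045 [ 0.6632 -0.393 ] [ 0.1069 -0.0615]
0.045 [ 0.4608 -0.348 ] [-0.1005 -0.061 ]
0.073 [ 0.586  -0.3125] [0.0142 0.0006]
```

drive_tool:
  increments:
    - {"tx": 0.004,"ty": 0,"tz": -0.05,"turn": 0,"grip": 1}
    - {"tx": 0.004,"ty": 0,"tz": -0.09,"turn": 0,"grip": 1}
    - {"tx": 0.004,"ty": 0,"tz": -0.11,"turn": 0,"grip": 1}
    - {"tx": 0.004,"ty": 0,"tz": -0.125,"turn": 0,"grip": 1}
    - {"tx": 0.004,"ty": 0,"tz": -0.135,"turn": 0,"grip": 1}
    - {"tx": 0.004,"ty": 0,"tz": -0.135,"turn": 0,"grip": 1}

```text
clock: 22.65
position: [0.5053, -0.2944, 0.0413]
ee_rot: [0.341, 3.12, 0.001]
force: [-0.1, 0.3, -0.5]
width: 0.214
```

drive_tool:
  increments:
    - {"tx": 0,"ty": 0,"tz": -0.03,"turn": 0,"grip": 1}
    - {"tx": 0,"ty": 0,"tz": -0.055,"turn": 0,"grip": 1}
    - {"tx": 0,"ty": 0,"tz": -0.067,"turn": 0,"grip": 1}
    - {"tx": 0,"ty": 0,"tz": -0.067,"turn": 0,"grip": 1}
    - {"tx": 0,"ty": 0,"tz": -0.067,"turn": 0,"grip": 0.15}
    - {"tx": 0,"ty": 0,"tz": -0.067,"turn": 0,"grip": 0.15}
    - {"tx": 0,"ty": 0,"tz": -0.067,"turn": 0,"grip": 0.15}
    - {"tx": 0,"ty": 0,"tz": -0.067,"turn": 0,"grip": 0.15}
    - {"tx": 0,"ty": 0,"tz": 0,"turn": 0,"grip": 0.15}
    - {"tx": 0,"ty": 0,"tz": 0.08,"turn": 0,"grip": 0.15}
    - {"tx": 0,"ty": 0,"tz": 0.12,"turn": 0,"grip": 0.15}
    - {"tx": 0,"ty": 0,"tz": 0.12,"turn": 0,"grip": 1}
    - {"tx": 0,"ty": 0,"tz": 0.12,"turn": 0,"grip": 1}

```text
clock: 23.95
position: [0.505, -0.2948, 0.089]
ee_rot: [0.342, 3.12, 0.0]
force: [-0.1, -0.7, -0.2]
width: 0.298
```

drive_tool:
  increments:
    - {"tx": 0.07,"ty": -0.015,"tz": 0,"turn": 0,"grip": 1}
    - {"tx": 0.138,"ty": -0.03,"tz": 0,"turn": 0,"grip": 1}
    - {"tx": 0.138,"ty": -0.03,"tz": 0,"turn": 0,"grip": 1}
    - {"tx": 0.138,"ty": -0.03,"tz": -0.04,"turn": 0,"grip": 1}
    - {"tx": 0.138,"ty": -0.03,"tz": -0.072,"turn": 0,"grip": 1}
    - {"tx": 0.138,"ty": -0.03,"tz": -0.072,"turn": 0,"grip": 1}
    - {"tx": 0.158,"ty": -0.034,"tz": -0.072,"turn": 0,"grip": 1}
    - {"tx": 0.178,"ty": -0.039,"tz": -0.072,"turn": 0,"grip": 1}
    - {"tx": 0.198,"ty": -0.043,"tz": -0.072,"turn": 0,"grip": 1}
    - {"tx": 0.218,"ty": -0.048,"tz": -0.072,"turn": 0,"grip": 1}
    - {"tx": 0.238,"ty": -0.052,"tz": -0.072,"turn": 0,"grip": 1}
    - {"tx": 0.25,"ty": -0.055,"tz": -0.072,"turn": 0,"grip": 1}
    - {"tx": 0.25,"ty": -0.055,"tz": -0.072,"turn": 0,"grip": 1}

```text
clock: 25.25
position: [0.5985, -0.3154, 0.0599]
ee_rot: [-0.34, -3.111, 0.001]
force: [-33.2, 6.2, 23.6]
width: 0.001
```

drive_tool:
  increments:
    - {"tx": -0.02,"ty": 0.005,"tz": 0,"turn": 0,"grip": 1}
    - {"tx": -0.02,"ty": 0.005,"tz": 0.09,"turn": -0.05,"grip": 1}
    - {"tx": -0.02,"ty": 0.005,"tz": 0.18,"turn": -0.15,"grip": 0.5}
    - {"tx": -0.05,"ty": 0.1,"tz": 0.2,"turn": -0.28,"grip": -0.2}
    - {"tx": -0.1,"ty": 0.22,"tz": 0.2,"turn": -0.41,"grip": -0.2}
    - {"tx": -0.12,"ty": 0.25,"tz": 0.2,"turn": -0.54,"grip": -0.2}
    - {"tx": -0.12,"ty": 0.25,"tz": 0.2,"turn": -0.643,"grip": -0.2}
    - {"tx": -0.12,"ty": 0.25,"tz": 0.2,"turn": -0.643,"grip": -0.2}

```text
clock: 26.05
position: [0.5517, -0.2148, 0.1411]
ee_rot: [-1.35, -2.827, -0.005]
force: [-0.4, -0.9, 0.7]
width: 0.472
```

Run:
```python
from h import *
im=get_image("side"); cv2.imwrite("pics/K.png",cv2.resize(im[150:370,200:380,::-1],(490,600),interpolation=cv2.INTER_CUBIC))
im=get_image("top"); crop("top",120,170,190,240,4,"K2",im=im); crop("top",290,215,350,285,4,"K3",im=im)
a,b,c=[cv2.imread(f"pics/{n}.png") for n in("K","K2","K3")]
o=np.zeros((600,780,3),np.uint8);o[:,:490]=a;o[:280,495:775]=b;o[300:580,495:735]=c;cv2.imwrite("pics/K.png",o)
print(observe()["position"],observe()["ee_rot"],observe()["width"])
```

```text
[ 0.55149456 -0.21579134  0.14042551] [-1.3454533  -2.82814667 -0.00541318] 0.5591431234882637
```

View pics/K.png

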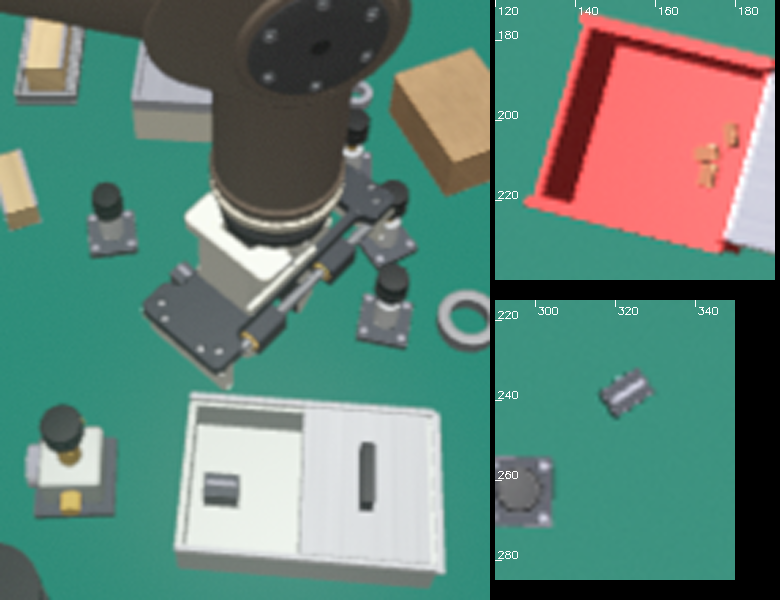

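drive_tool:
  increments:
    - {"tx": -0.05,"ty": 0.11,"tz": 0,"turn": 0,"grip": -0.2}
    - {"tx": -0.1,"ty": 0.22,"tz": 0,"turn": 0,"grip": -0.2}
    - {"tx": -0.134,"ty": 0.309,"tz": 0,"turn": 0,"grip": -0.2}
    - {"tx": -0.134,"ty": 0.309,"tz": -0.05,"turn": 0,"grip": -0.2}
    - {"tx": -0.134,"ty": 0.309,"tz": -0.15,"turn": 0,"grip": -0.2}
    - {"tx": -0.134,"ty": 0.309,"tz": -0.25,"turn": 0,"grip": -0.2}
    - {"tx": -0.134,"ty": 0.309,"tz": -0.31,"turn": 0,"grip": -0.2}
    - {"tx": -0.134,"ty": 0.309,"tz": -0.333,"turn": 0,"grip": -0.2}
    - {"tx": -0.134,"ty": 0.309,"tz": -0.333,"turn": 0,"grip": -0.2}
    - {"tx": -0.134,"ty": 0.309,"tz": -0.333,"turn": 0,"grip": 1}
    - {"tx": -0.134,"ty": 0.309,"tz": -0.333,"turn": 0,"grip": 1}
    - {"tx": -0.134,"ty": 0.309,"tz": -0.333,"turn": 0,"grip": 1}
    - {"tx": -0.134,"ty": 0.309,"tz": -0.333,"turn": 0,"grip": 1}
    - {"tx": -0.134,"ty": 0.309,"tz": -0.333,"turn": 0,"grip": 1}
    - {"tx": -0.134,"ty": 0.309,"tz": -0.333,"turn": 0,"grip": 1}
    - {"tx": -0.134,"ty": 0.309,"tz": -0.333,"turn": 0,"grip": 1}

```text
clock: 27.75
position: [0.4983, -0.0922, 0.0077]
ee_rot: [-1.346, -2.829, -0.006]
force: [-0.8, -0.1, 6.5]
width: 0.212
```

drive_tool:
  increments:
    - {"tx": 0,"ty": 0,"tz": 0.1,"turn": 0,"grip": 1}
    - {"tx": 0,"ty": 0,"tz": 0.2,"turn": 0,"grip": 1}
    - {"tx": 0,"ty": 0,"tz": 0.3,"turn": 0,"grip": 1}
    - {"tx": 0.02,"ty": -0.1,"tz": 0.32,"turn": 0.13,"grip": 1}
    - {"tx": 0.045,"ty": -0.2,"tz": 0.32,"turn": 0.26,"grip": 1}
    - {"tx": 0.07,"ty": -0.3,"tz": 0.32,"turn": 0.39,"grip": 1}
    - {"tx": 0.09,"ty": -0.4,"tz": 0.32,"turn": 0.52,"grip": 1}
    - {"tx": 0.118,"ty": -0.5,"tz": 0.32,"turn": 0.643,"grip": 1}
    - {"tx": 0.118,"ty": -0.526,"tz": 0.3,"turn": 0.643,"grip": 1}
    - {"tx": 0.118,"ty": -0.526,"tz": 0.2,"turn": 0.643,"grip": 1}
    - {"tx": 0.118,"ty": -0.526,"tz": 0.15,"turn": 0.643,"grip": 1}
    - {"tx": 0.118,"ty": -0.526,"tz": 0.13,"turn": 0.643,"grip": 1}
    - {"tx": 0.118,"ty": -0.526,"tz": 0.12,"turn": 0.643,"grip": 1}
    - {"tx": 0.118,"ty": -0.526,"tz": 0.12,"turn": 0.643,"grip": 1}

```text
clock: 29.15
position: [0.5458, -0.3022, 0.0561]
ee_rot: [-0.335, -3.114, -0.001]
force: [0.3, 0.6, -1.5]
width: 0.21
```

drive_tool:
  increments:
    - {"tx": 0,"ty": 0,"tz": -0.025,"turn": 0,"grip": 1}
    - {"tx": 0,"ty": 0,"tz": -0.05,"turn": 0,"grip": 1}
    - {"tx": 0,"ty": 0,"tz": -0.075,"turn": 0,"grip": 1}
    - {"tx": 0,"ty": 0,"tz": -0.1,"turn": 0,"grip": 1}
    - {"tx": 0,"ty": 0,"tz": -0.1,"turn": 0,"grip": 1}
    - {"tx": 0,"ty": 0,"tz": -0.1,"turn": 0,"grip": 0.15}
    - {"tx": 0,"ty": 0,"tz": -0.1,"turn": 0,"grip": 0.15}
    - {"tx": 0,"ty": 0,"tz": -0.1,"turn": 0,"grip": 0.15}
    - {"tx": 0,"ty": 0,"tz": -0.1,"turn": 0,"grip": 0.15}
    - {"tx": 0,"ty": 0,"tz": 0,"turn": 0,"grip": 0.15}
    - {"tx": 0,"ty": 0,"tz": 0.1,"turn": 0,"grip": 0.15}
    - {"tx": 0,"ty": 0,"tz": 0.12,"turn": 0,"grip": 1}
    - {"tx": 0,"ty": 0,"tz": 0.12,"turn": 0,"grip": 1}
    - {"tx": 0,"ty": 0,"tz": 0.12,"turn": 0,"grip": 1}

```text
clock: 30.55
position: [0.5451, -0.3025, 0.1032]
ee_rot: [-0.335, -3.113, -0.0]
force: [0.2, -0.9, -0.5]
width: 0.212
```

drive_tool:
  increments:
    - {"tx": 0,"ty": 0,"tz": 0,"turn": 0,"grip": 1}
    - {"tx": 0.09,"ty": -0.02,"tz": 0,"turn": 0,"grip": 1}
    - {"tx": 0.18,"ty": -0.04,"tz": 0,"turn": 0,"grip": 1}
    - {"tx": 0.264,"ty": -0.058,"tz": 0,"turn": 0,"grip": 1}
    - {"tx": 0.264,"ty": -0.058,"tz": 0,"turn": 0,"grip": 1}

```text
clock: 31.05
position: [0.6535, -0.325, 0.1009]
ee_rot: [-0.334, -3.113, -0.003]
force: [0.1, -0.7, -0.5]
width: 0.005
```

Run:
```python
from h import *
im=get_image("side"); crop("side",255,280,375,380,6,"L",im=im)
print(observe()["position"],observe()["ee_rot"],observe()["width"])
```

```text
[ 0.65161881 -0.32477716  0.10089399] [-3.34112425e-01 -3.11175516e+00 -2.63835904e-03] 0.009284371214787826
```

View pics/L.png

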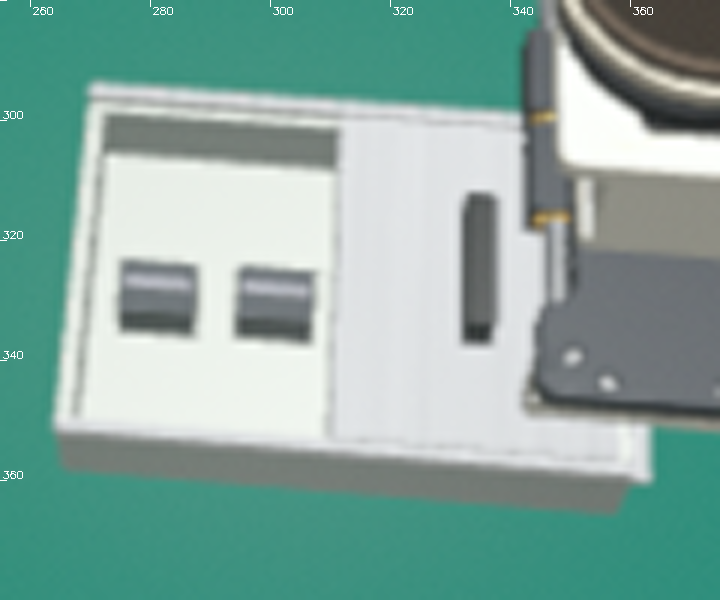

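drive_tool:
  increments:
    - {"tx": 0,"ty": 0,"tz": -0.05,"turn": 0,"grip": 1}
    - {"tx": 0,"ty": 0,"tz": -0.1,"turn": 0,"grip": 1}
    - {"tx": 0,"ty": 0,"tz": -0.1,"turn": 0,"grip": 1}
    - {"tx": -0.03,"ty": 0.007,"tz": -0.1,"turn": 0,"grip": 1}
    - {"tx": -0.06,"ty": 0.013,"tz": -0.1,"turn": 0,"grip": 1}
    - {"tx": -0.09,"ty": 0.02,"tz": -0.1,"turn": 0,"grip": 1}
    - {"tx": -0.12,"ty": 0.026,"tz": -0.1,"turn": 0,"grip": 1}
    - {"tx": -0.15,"ty": 0.033,"tz": -0.1,"turn": 0,"grip": 1}
    - {"tx": -0.18,"ty": 0.04,"tz": -0.1,"turn": 0,"grip": 1}
    - {"tx": -0.21,"ty": 0.046,"tz": -0.1,"turn": 0,"grip": 1}
    - {"tx": -0.235,"ty": 0.052,"tz": -0.1,"turn": 0,"grip": 1}
    - {"tx": -0.25,"ty": 0.055,"tz": -0.1,"turn": 0,"grip": 1}
    - {"tx": -0.262,"ty": 0.058,"tz": -0.1,"turn": 0,"grip": 1}
    - {"tx": -0.262,"ty": 0.058,"tz": -0.1,"turn": 0,"grip": 1}

```text
clock: 32.5
position: [0.5462, -0.3017, 0.0611]
ee_rot: [-0.334, -3.111, -0.002]
force: [0.2, -0.2, 0.1]
width: 0.004
```

Keep pushing gently until the stop is felt.

drive_tool:
  increments:
    - {"tx": -0.01,"ty": 0.002,"tz": 0,"turn": 0,"grip": 1}
    - {"tx": -0.015,"ty": 0.003,"tz": 0,"turn": 0,"grip": 1}
    - {"tx": -0.015,"ty": 0.003,"tz": 0,"turn": 0,"grip": 1}

```text
clock: 32.8
position: [0.54, -0.3004, 0.061]
ee_rot: [-0.334, -3.111, -0.002]
force: [1.0, 0.2, 0.6]
width: 0.003
```

drive_tool:
  increments:
    - {"tx": -0.008,"ty": 0.002,"tz": 0,"turn": 0,"grip": 1}
    - {"tx": -0.012,"ty": 0.003,"tz": 0,"turn": 0,"grip": 1}
    - {"tx": -0.012,"ty": 0.003,"tz": 0,"turn": 0,"grip": 1}

```text
clock: 33.1
position: [0.5387, -0.3001, 0.0614]
ee_rot: [-0.335, -3.118, -0.002]
force: [14.5, -4.1, -11.2]
width: 0.006
```

drive_tool:
  increments:
    - {"tx": 0.015,"ty": -0.003,"tz": 0,"turn": 0,"grip": 1}
    - {"tx": 0.015,"ty": -0.003,"tz": 0.09,"turn": 0,"grip": 1}
    - {"tx": 0.015,"ty": -0.003,"tz": 0.17,"turn": 0,"grip": 1}
    - {"tx": 0.09,"ty": 0.09,"tz": 0.17,"turn": 0,"grip": 1}
    - {"tx": 0.17,"ty": 0.18,"tz": 0.17,"turn": 0,"grip": 1}
    - {"tx": 0.25,"ty": 0.27,"tz": 0.17,"turn": 0,"grip": 1}
    - {"tx": 0.328,"ty": 0.365,"tz": 0.17,"turn": 0,"grip": 1}
    - {"tx": 0.328,"ty": 0.365,"tz": 0.15,"turn": 0,"grip": 1}
    - {"tx": 0.328,"ty": 0.365,"tz": 0.1,"turn": 0,"grip": 1}
    - {"tx": 0.328,"ty": 0.365,"tz": 0.08,"turn": 0,"grip": 1}
    - {"tx": 0.328,"ty": 0.365,"tz": 0.065,"turn": 0,"grip": 1}
    - {"tx": 0.328,"ty": 0.365,"tz": 0.05,"turn": 0,"grip": 1}
    - {"tx": 0.328,"ty": 0.365,"tz": 0.038,"turn": 0,"grip": 1}
    - {"tx": 0.328,"ty": 0.365,"tz": 0.028,"turn": 0,"grip": 1}
    - {"tx": 0.328,"ty": 0.365,"tz": 0.027,"turn": 0,"grip": 1}
    - {"tx": 0.328,"ty": 0.365,"tz": 0.027,"turn": 0,"grip": 1}

```text
clock: 34.7
position: [0.67, -0.1545, 0.0734]
ee_rot: [-0.336, -3.119, -0.001]
force: [-4.6, -0.8, 10.1]
width: 0.005
```

drive_tool:
  increments:
    - {"tx": 0,"ty": 0,"tz": -0.002,"turn": 0,"grip": 1}
    - {"tx": 0,"ty": 0,"tz": 0.08,"turn": 0,"grip": 1}
    - {"tx": 0,"ty": 0,"tz": 0.12,"turn": 0,"grip": 1}
    - {"tx": 0.025,"ty": 0.106,"tz": 0.12,"turn": 0,"grip": 1}
    - {"tx": 0.05,"ty": 0.212,"tz": 0.12,"turn": 0,"grip": 1}
    - {"tx": 0.05,"ty": 0.212,"tz": 0.1,"turn": 0,"grip": 1}
    - {"tx": 0.05,"ty": 0.212,"tz": 0.07,"turn": 0,"grip": 1}
    - {"tx": 0.05,"ty": 0.212,"tz": 0.05,"turn": 0,"grip": 1}
    - {"tx": 0.05,"ty": 0.212,"tz": 0.035,"turn": 0,"grip": 1}
    - {"tx": 0.05,"ty": 0.212,"tz": 0.02,"turn": 0,"grip": 1}
    - {"tx": 0.05,"ty": 0.212,"tz": 0.01,"turn": 0,"grip": 1}
    - {"tx": 0.05,"ty": 0.212,"tz": 0,"turn": 0,"grip": 1}
    - {"tx": 0.05,"ty": 0.212,"tz": -0.003,"turn": 0,"grip": 1}
    - {"tx": 0.05,"ty": 0.212,"tz": -0.003,"turn": 0,"grip": 1}

```text
clock: 36.1
position: [0.6904, -0.0706, 0.0734]
ee_rot: [-0.338, -3.12, 0.001]
force: [-4.5, -3.9, 11.2]
width: 0.001
```

Cap at (0.674, 0.017): d = (−0.016, 0.0876).

drive_tool:
  increments:
    - {"tx": 0,"ty": 0,"tz": -0.002,"turn": 0,"grip": 1}
    - {"tx": 0,"ty": 0,"tz": 0.08,"turn": 0,"grip": 1}
    - {"tx": 0,"ty": 0,"tz": 0.12,"turn": 0,"grip": 1}
    - {"tx": -0.02,"ty": 0.11,"tz": 0.12,"turn": 0,"grip": 1}
    - {"tx": -0.04,"ty": 0.219,"tz": 0.12,"turn": 0,"grip": 1}
    - {"tx": -0.04,"ty": 0.219,"tz": 0.1,"turn": 0,"grip": 1}
    - {"tx": -0.04,"ty": 0.219,"tz": 0.07,"turn": 0,"grip": 1}
    - {"tx": -0.04,"ty": 0.219,"tz": 0.05,"turn": 0,"grip": 1}
    - {"tx": -0.04,"ty": 0.219,"tz": 0.035,"turn": 0,"grip": 1}
    - {"tx": -0.04,"ty": 0.219,"tz": 0.02,"turn": 0,"grip": 1}
    - {"tx": -0.04,"ty": 0.219,"tz": 0.01,"turn": 0,"grip": 1}
    - {"tx": -0.04,"ty": 0.219,"tz": 0,"turn": 0,"grip": 1}
    - {"tx": -0.04,"ty": 0.219,"tz": -0.003,"turn": 0,"grip": 1}
    - {"tx": -0.04,"ty": 0.219,"tz": -0.003,"turn": 0,"grip": 1}

```text
clock: 37.5
position: [0.6748, 0.0161, 0.0733]
ee_rot: [-0.339, -3.121, 0.003]
force: [-4.6, -4.9, 12.2]
width: 0.002
```

Now retreat up and toward the right, clear of the scene, and look.

drive_tool:
  increments:
    - {"tx": 0,"ty": 0,"tz": 0.1,"turn": 0,"grip": 1}
    - {"tx": 0,"ty": 0,"tz": 0.22,"turn": 0,"grip": 1}
    - {"tx": 0,"ty": 0,"tz": 0.34,"turn": 0,"grip": 1}
    - {"tx": -0.1,"ty": 0,"tz": 0.45,"turn": 0,"grip": 1}
    - {"tx": -0.2,"ty": 0,"tz": 0.55,"turn": 0,"grip": 1}
    - {"tx": -0.3,"ty": -0.1,"tz": 0.6,"turn": 0,"grip": 1}
    - {"tx": -0.4,"ty": -0.2,"tz": 0.6,"turn": 0,"grip": 1}
    - {"tx": -0.5,"ty": -0.3,"tz": 0.6,"turn": 0,"grip": 1}
    - {"tx": -0.6,"ty": -0.4,"tz": 0.6,"turn": 0,"grip": 1}
    - {"tx": -0.7,"ty": -0.5,"tz": 0.6,"turn": 0,"grip": 1}
    - {"tx": -0.75,"ty": -0.62,"tz": 0.6,"turn": 0,"grip": 1}
    - {"tx": -0.8,"ty": -0.75,"tz": 0.6,"turn": 0,"grip": 1}
    - {"tx": -0.85,"ty": -0.85,"tz": 0.6,"turn": 0,"grip": 1}
    - {"tx": -0.85,"ty": -0.95,"tz": 0.6,"turn": 0,"grip": 1}
    - {"tx": -0.85,"ty": -1,"tz": 0.6,"turn": 0,"grip": 1}
    - {"tx": -0.85,"ty": -1,"tz": 0.6,"turn": 0,"grip": 1}

```text
clock: 39.1
position: [0.3317, -0.3907, 0.312]
ee_rot: [-0.354, -3.119, 0.003]
force: [0.4, 0.8, -0.1]
width: 0.003
```

Run:
```python
from h import *
for n in("top","side"):
    im=get_image(n); cv2.imwrite(f"pics/{n}Z.png",cv2.resize(im[:,:,::-1],(800,600),interpolation=cv2.INTER_CUBIC))
print(observe()["position"],observe()["clock"])
```

```text
[ 0.33444543 -0.38482483  0.31264948] 39.2
```

View pics/sideZ.png

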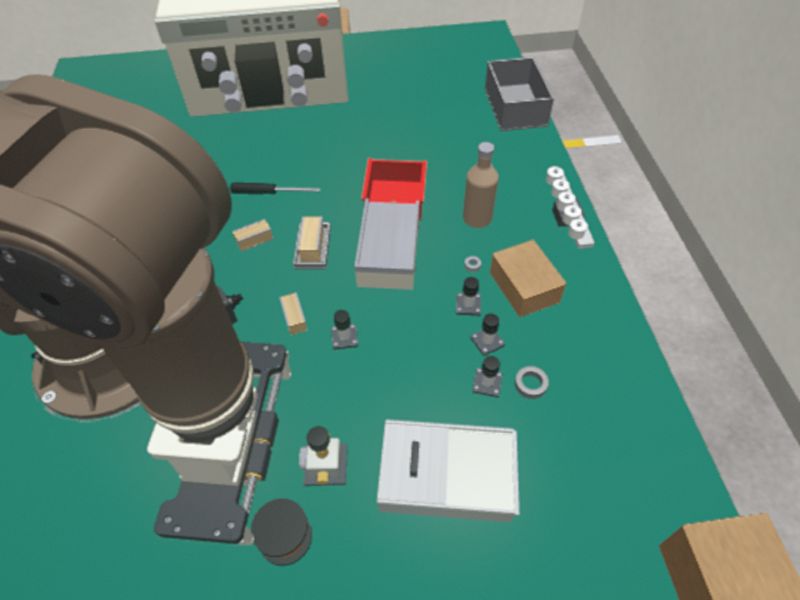

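View pics/topZ.png

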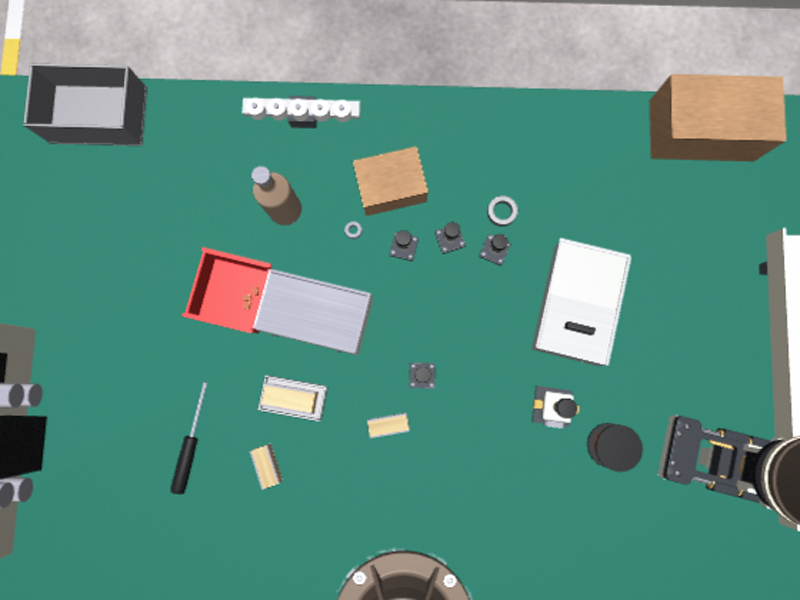

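```bash
python3 -c "
from cell import *
print(sign_off(), observe()['clock'])"
```

```text
the job is handed in; nothing more can be done
the job is handed in; nothing more can be done
```

I finished every step of the task and handed it in at about 39 s; the sign-off gave no verdict.

- **Vent cap:** I pulled it up against its stop, with the tool rising 21 mm. It is still up in the last pictures.
- **Off-cuts:** I took the largest block (90 mm) from the tray and swept the plate once. All three off-cuts lie in the bin and the plate is bare. The gripped block stayed between the fingers and the off-cuts.
- **Scraper block:** It lies back in its tray.
- **Blade box:** I found two holders on the bench, and both were seen in the compartment before I closed the cover. I pushed the cover until it hit its stop at about 15 N.
- **Dust caps:** I pressed all four until the fingertips stopped at 73.1–73.4 mm, with 10–20 N of resistance. That is within the 75 mm limit.
- **Bystanders:** In the last pictures they look to be where they were at the start.

No check failed. The only disagreement was in measuring: the two cameras differed by a few millimetres on the plate and the blade box. I shifted the block 6 mm before lowering it to allow for the plate difference.

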